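# Unlock, wind and re-lock an indexed elevating stage

## Robot

A 6-joint arm with a two-finger parallel gripper is mounted at the origin on a cart in front of the work surface, level with it; the furniture and walls round the work are solid. World frame = base frame: x ahead of the robot, y to its left, z up, the work surface at z = 0. Lengths are in m, angles in rad, forces in N, time in s.
With the tool pointing down it reaches from about 0.25 to 0.775 m from the base axis. Payload 4 kg.
Tool frame: the origin (TCP) lies midway between the tips of the shut fingers; the grasp point (between the pads) lies 19 mm behind it; z points along the fingers, y is the line along which they close (so a half turn about z gives the same grasp; the last joint's range is limited). The gripper opens to 94 mm and grips with 3 to 60 N. Pads are 16 mm wide; open, the fingers measure 119 mm over their backs; the gripper's body (75 mm by 177 mm) begins 78 mm behind the grasp point.
Start: joints at [1.147, 0.087, 1.371, -0, 1.684, -0.103], TCP at [0.173, 0.522, 0.206] pointing down, gripper open.
Joint ranges: [-3.1, 3.1], [-0.76, 2.03], [0.27, 2.55], [-1.08, 4.22], [0.17, 2.65], [-2.57, 2.57]. Speed limits (rad/s): [2.79, 2.79, 3.14, 3.14, 3.14, 3.14].

## Interface

Orientations are given as [roll, pitch, yaw] about the fixed x, y, z axes, in that order (R = Rz(yaw) Ry(pitch) Rx(roll)).
In Python, from bench import robot gives the robot as it stands.
- The arm moves only by the tool servo_tool, never from a script. Its argument "moves" is a list of rows, each a list of 5 numbers: the shift along the tool's x, y, z in units of 25 mm (1.0 is 25 mm), then the turn about the tool's z in units of 6 degrees (1.0 is 6 degrees), then the closure, from 0 (fully open) to 1 (shut). In form: [[dx, dy, dz, yaw, gripper], ...]. A call has 1 to 10 rows; each row is the pose to reach, as a shift and turn from the pose commanded when the call began, along the tool's axes at that moment; what a row does not reach only later rows make up. A row lasts 1/12 s, in which the tool goes at most 41.7 mm and 7.16 degrees, less where a joint would pass 70% of its speed; a pose out of reach is approached as far as the arm can. A call with a gripper value outside its range is refused whole. The fingers move at their own pace and stop on an object; the grip force is fixed at half the most. Time passes only in rows, so rows that repeat a pose let the fingers close. It gives the time, the measured TCP pose, the force, the opening and the grip force at its end, in the units of the state.
- robot.get_obs(): the state, without advancing time (a new reading comes with each control period).
- robot.snapshot(name): name is "scene" or "top" or "wrist"; returns a dict with "image" (480x640x3 uint8, blue, green, red), "fx", "fy", "cx", "cy" (pixels), "eye" and "orientation" of the camera in the world; the wrist camera has in their place "T_tool_cam" (4x4, takes a point from camera to tool coordinates, whose origin is the TCP and whose axes are the flange's). Camera axes: x right, y down, z forward; pixel columns grow to the right and rows downward; lengths in m; the calibration is good to about 2 mm. A picture is of the moment at which its call begins: read the wrist's pose just before it. There is no depth.
- robot.close_job(): hands the job in; it is judged then, once.
The state is a dict: "time": time; "joint_positions": joint angles; "qvel": joint speeds; "joint_torque": joint torques, N m; "tool_pos": TCP position; "ee_rot": TCP orientation; "wrist_force": force on the tool from outside, world axes, zero at the start; "wrist_torque": the same for the moment, N m; "width": finger opening in m; "finger_force": force on a finger pad.
Only numpy, scipy, OpenCV 4.12 (cv2) and the standard library are available. Lean on these libraries where they do the work, as an engineer would, in place of code of your own. Each camera call takes 0.05 s, during which the arm holds its last target. There are 200 camera calls.

## Task

Set the small elevating stage to the height marked for the next job: pull up the spring collar on its crank and turn it until it stays parked, then wind the crank by its handle until the top of the rest plate is level with the tip of the setting pointer. Then turn the collar back so that its pin drops fully into a slot of the index plate and the crank is locked there, with the rest still level with the pointer. Keep the die block on the rest, and leave everything round the stage where it is.

Things in the scene. Friction and masses are not known exactly. Their poses are not given: they have to be found in the camera images.
- stage: Bolted-down hand-cranked screw jack of aluminium and steel, 181 mm tall; place and heading vary. Origin on the vertical screw axis at table level, z up. In its frame the base plate (12 mm thick) spans x -132..60, y -56..72 mm; the rest plate reaches out to -x below the crank; the rule with the setting pointer stands at x -95, y +60 mm, 102 mm tall.
- index_plate (a point): Centre of the upper face (z = 117 mm, on the screw axis) of the fixed index plate: a steel disc 109 mm across with eight open slots 10.4 mm wide in its rim, 45 degrees apart, one on the stage's +x axis. Over it turns a flat two-armed crank, upper face z = 129 mm: spring collar on one arm, black handle on the other, each 45 mm from the axis; hub top z = 138 mm.
- crank (a joint): Crank angle, rad: 0 at the start, collar in the slot on the stage's +x axis, handle across from it; grows CLOCKWISE seen from above (world bearing of the collar = stage yaw minus this). Clockwise raises the rest 16 mm a turn, 2 mm a slot. Travel 0 to 16. Stays where it is left (friction 0.08 N m); with the pin in a slot it has only about 0.04 rad of play each way.
- lock_lift (a joint): Lift of the collar and its pin, m: 0 with the pin fully down in a slot, 0.016 at most. A spring pulls down with 4.4 N at 0, 8 N at the top. About 0.009 when the pin rests on the index plate between slots, about 0.010 when parked. The pin enters a slot if within about 3 mm (0.06 rad of crank) of its middle; else turning the crank a little to the slot lets it snap in.
- lock_turn (a joint): Turn of the collar on its arm, rad, COUNTER-CLOCKWISE from above: 0 locked, 1.38 at the stop. At 0 two teeth sit in deep slots and block turning; lifted over 0.0125 m it turns freely; at 1.16 to 1.38 the teeth drop 2 mm into shallow notches and it stays parked, pin clear of the plate. To return: lift out of the notches (over 0.0125 m), turn back to 0, let it drop.
- collar_top (a point): Middle of the collar's upper face: a plain knurled steel cylinder, 27 mm across and 28 mm tall (upper face at z = 170.5 mm when locked), upright on its crank arm, with a low rib 21 x 4.5 x 2.5 mm across its top. It can be gripped at any yaw.
- cam_sleeve (a point): Foot of the toothed steel sleeve (27 mm across, 12.5 mm tall) under the collar, on the collar's axis at the crank's upper face, z = 129 mm.
- handle_top (a point): Middle of the top of the crank handle: a black upright grip 19 mm across at mid-height (17 mm at the ends) and 50 mm tall, top at z = 181 mm, that spins freely on its stem, so it can be held at a fixed yaw while the crank goes round.
- rest_edge (a point): Point on the upper edge of the rest plate (80 mm wide, 64 mm deep, 7 mm thick) next to the pointer; its height is that of the plate's upper face, z = 42 mm at the start.
- pointer_tip (a point): Tip of the thin steel setting pointer clamped on the rule, 4 mm off the edge of the rest plate; 15 to 33 mm above the rest at the start. It marks the height wanted for the upper face of the rest plate.
- die_block: Steel block 24 x 32 x 18 mm that lies loose on the rest plate; origin in the middle of its underside.
- oil_bottle: Loose plastic oil bottle, 40 mm across and 131 mm tall, beside the stage, about 100 mm from the screw axis; origin in the middle of its underside.
- terminal_bin: Loose clear bin of terminals, 122 x 157 x 72 mm, left of the stage and in front of the press; origin in the middle of its underside.
- housing_1: Loose white connector housing, 20 x 28 x 14 mm, lying beside the stage.
- housing_2: Loose white connector housing, 18 x 40 x 14 mm, lying beside the stage.
- housing_3: Loose white connector housing, 24 x 22 x 16 mm, lying beside the stage.
- bolt_1: Loose bolt standing on its head beside the stage, 16 mm across and 34 mm tall.
- press_corner (a point): Nearest lower corner of the head of the tall crimping press (fixed, solid), behind and left of the stage. From here the head runs 300 mm to the left (+y), back, and up to z = 0.66 m; below it are the tooling and a guard that reaches forward to x = 0.478 at y -0.06..0, z 0.22..0.28 m. Its card hangs at y 0.03..0.13. Coming from the left, pass in front with the arm drawn in.
Mind the look-alikes: they are no part of the job. Leave any black or orange look-alike of the die_block alone.

How it is judged:
By the outcome, as a careful person would: the job done as asked, in the order asked, and still so for the second after the job is handed in, with the robot touching nothing.
It also fails if it takes over 67 s, if anything falls off the work surface, if the arm or the gripper's body presses on something with over 40 N, if the wrist force passes 120 N, or if a joint passes its speed limit or range.

## Working session

There is one attempt and no reset: what is moved stays moved. The work goes in short steps, Python scripts to look and compute and a tool call to move; the robot and the scene stay as the last step left them, time stands still between calls to the robot, and variables do not carry over. Pictures are saved under pics/ and viewed, at most 10 in all, crops included, and the job is handed in when it is done.

Besides the shell and the picture viewer there is one more tool, called after ">>>" as name(argument=value, ...), one argument or row to a line, values as JSON. servo_tool: Moves the arm, as the interface text tells. Its arguments: {"type":"object","properties":{"moves":{"type":"array"}},"required":["moves"]}

```bash
ls; mkdir -p pics
python3 - <<'E'
from bench import robot
import cv2,numpy as np,pickle
o=robot.get_obs();print({k:np.round(v,4) for k,v in o.items()})
d={}
for n in("scene","top"):
    s=robot.snapshot(n);d[n]=s;cv2.imwrite(f"pics/{n}.png",s["image"]);print(n,s["fx"],s["fy"],s["cx"],s["cy"],s["eye"],s["orientation"])
pickle.dump(d,open("d.pkl","wb"))
E
```

```text
pics
{'time': np.float64(0.0), 'joint_positions': array([ 1.1469,  0.088 ,  1.3722, -0.    ,  1.6836, -0.1031]), 'qvel': array([-0.0017,  0.0011,  0.0022, -0.001 ,  0.0007, -0.0002]), 'joint_torque': array([-1.30000e-03, -3.40175e+01, -3.02428e+01,  7.16000e-02,
        3.29000e-02, -2.00000e-04]), 'tool_pos': array([0.1732, 0.5214, 0.2043]), 'ee_rot': array([-3.1394e+00, -2.0000e-04,  2.8208e+00]), 'wrist_force': array([-0.3925, -0.8152, -0.3017]), 'wrist_torque': array([ 0.031 , -0.0198, -0.015 ]), 'finger_force': np.float64(0.0), 'width': np.float64(0.0939)}
scene 609.1162561613918 609.1162561613918 324.5413974279162 241.644202127193 [-0.04021937 -1.05083819  0.8569227 ] [-2.15233799 -0.00882628 -0.68420455]
top 493.3566970028908 493.3566970028908 312.9382003184976 243.59696715753117 [ 0.4124261  -0.28487759  1.07574729] [-2.97063015 -0.02412517 -1.54837749]
```

View pics/scene.png

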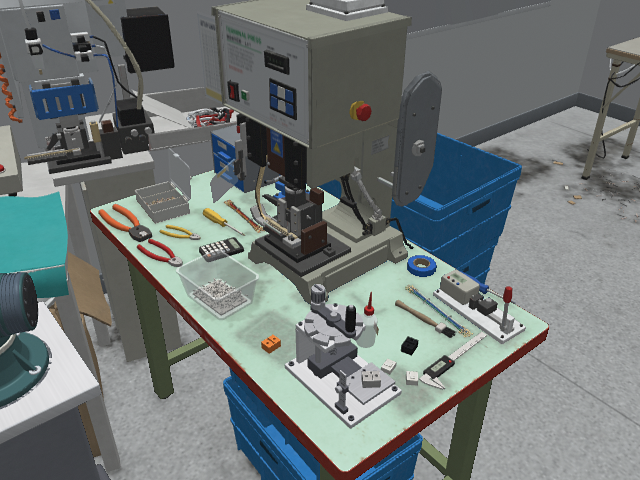

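View pics/top.png

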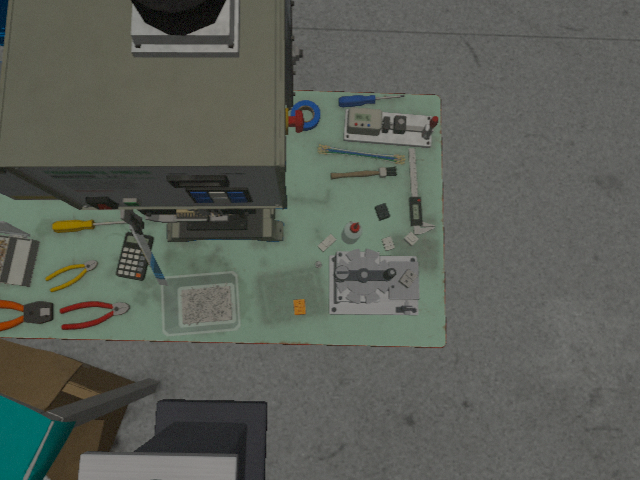

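The stage is right of the press: in the top view the collar is near (343,270) and the handle near (390,273), with the rule near (405,310). I'll enlarge both.

Run:
```python
import cv2,pickle,numpy as np
d=pickle.load(open("d.pkl","rb"))
def crop(n,x,y,w,h,W):
    i=d[n]["image"][y:y+h,x:x+w];f=W/w
    return cv2.resize(i,(W,int(h*f)),interpolation=cv2.INTER_CUBIC)
cv2.imwrite("pics/c1.png",crop("top",310,200,130,120,640))
cv2.imwrite("pics/c2.png",crop("scene",280,275,130,150,520))
```

```text
(no output)
```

View pics/c1.png

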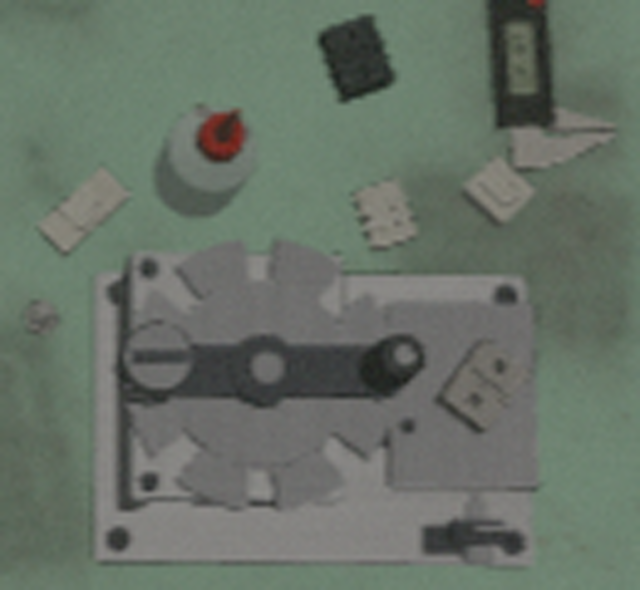

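View pics/c2.png

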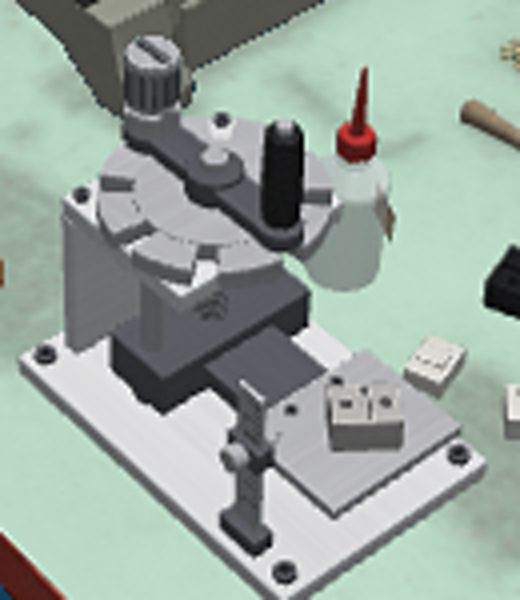

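```bash
cat > h.py <<'E'
import numpy as np,cv2,pickle
from scipy.spatial.transform import Rotation as R
from scipy.optimize import least_squares
def cam(s,obs=None):
    if "eye" in s: return np.array(s["eye"]),R.from_euler("xyz",s["orientation"]).as_matrix()
    T=np.eye(4);T[:3,:3]=R.from_euler("xyz",obs["ee_rot"]).as_matrix();T[:3,3]=obs["tool_pos"]
    T=T@np.array(s["T_tool_cam"]);return T[:3,3],T[:3,:3]
def proj(s,c,p):
    q=(np.atleast_2d(p)-c[0])@c[1];return np.c_[s["fx"]*q[:,0]/q[:,2]+s["cx"],s["fy"]*q[:,1]/q[:,2]+s["cy"]]
def ray(s,c,uv):
    v=c[1]@np.array([(uv[0]-s["cx"])/s["fx"],(uv[1]-s["cy"])/s["fy"],1]);return v/np.linalg.norm(v)
def tri(L):  # list of (s,c,uv)
    A=0;b=0
    for s,c,uv in L:
        v=ray(s,c,uv);P=np.eye(3)-np.outer(v,v);A=A+P;b=b+P@c[0]
    x=np.linalg.solve(A,b);return x,[float(np.linalg.norm((np.eye(3)-np.outer(ray(s,c,uv),ray(s,c,uv)))@(x-c[0]))) for s,c,uv in L]
def onz(s,c,uv,z):
    v=ray(s,c,uv);return c[0]+v*(z-c[0][2])/v[2]
E
python3 - <<'E'
from h import *
d=pickle.load(open("d.pkl","rb"));t,s=d["top"],d["scene"];ct,cs=cam(t),cam(s)
ft=lambda x,y:(310+x/4.923-.4,200+y/4.923-.4)
fs=lambda x,y:(280+x/4-.4,275+y/4-.4)
for n,a,b in [("collar",(158,355),(153,52)),("hub",(267,368),(217,158)),("handle",(405,356),(287,128)),("cornR",(525,278),(483,465)),("cornL",(97,562),(22,363))]:
    x,e=tri([(t,ct,ft(*a)),(s,cs,fs(*b))]);print(n,np.round(x,4),np.round(e,4))
obs=[(t,ct,ft,(158,355),(45,0,173)),(t,ct,ft,(267,368),(0,0,138)),(t,ct,ft,(405,356),(-45,0,181)),(t,ct,ft,(525,278),(-132,-56,12)),(t,ct,ft,(97,562),(60,72,12)),(t,ct,ft,(530,562),(-132,72,12)),
(s,cs,fs,(153,52),(45,0,172)),(s,cs,fs,(287,128),(-45,0,181)),(s,cs,fs,(483,465),(-132,-56,12)),(s,cs,fs,(22,363),(60,72,12))]
def f(p):
    r=[]
    for S,C,F,uv,q in obs:
        q=np.array(q)/1000;c,n=np.cos(p[2]),np.sin(p[2])
        w=[p[0]+c*q[0]-n*q[1],p[1]+n*q[0]+c*q[1],q[2]];r.append(proj(S,C,w)[0]-F(*uv))
    return np.ravel(r)
o=least_squares(f,[.4,-.4,1.57],loss="soft_l1");print(o.x,np.round(f(o.x).reshape(-1,2),1).tolist())
for n,uv,z in [("bottle",(222,135),.1),("die",(485,387),.06)]: print(n,onz(t,ct,ft(*uv),z))
E
```

```text
collar [ 0.5177 -0.3573  0.1706] [0.0003 0.0003]
hub [ 0.5181 -0.4029  0.137 ] [0.0003 0.0003]
handle [ 0.5186 -0.4483  0.1835] [0.0002 0.0002]
cornR [ 0.5742 -0.5331  0.0094] [0.0013 0.0013]
cornL [ 0.4459 -0.3452  0.0081] [0.0004 0.0004]
[ 0.51795852 -0.40287689  1.58463686] [[0.3, 0.2], [0.1, -0.1], [-0.4, 0.0], [0.4, -0.4], [-0.4, 0.1], [1.0, 1.0], [0.2, -0.4], [-0.3, 1.0], [1.8, -1.2], [-1.0, -1.6]]
bottle [ 0.61769512 -0.38836707  0.1       ]
die [ 0.52074608 -0.50452903  0.06      ]
```

```bash
cat >> h.py <<'E'
def conv(wps,o=None):  # rows (x,y,z,yaw) world -> units from present pose
    if o is None:
        from bench import robot
        o=robot.get_obs()
    p=o["tool_pos"];y0=o["ee_rot"][2]
    M=R.from_euler("xyz",[np.pi,0,y0]).as_matrix()
    for w in wps:
        d=M.T@(np.array(w[:3])-p)/.025;a=(w[3]-y0+np.pi)%(2*np.pi)-np.pi
        print(np.round(d,2).tolist(),round(-np.degrees(a)/6,2))
E
python3 - <<'E'
from h import *
d=pickle.load(open("d.pkl","rb"));t,s=d["top"],d["scene"];ct,cs=cam(t),cam(s)
print(tri([(t,ct,(285,207)),(s,cs,(302,140))]))
conv([(.21,.40,.25,2.82),(.29,.1,.25,2.82)])
E
```

```text
(array([ 0.57089104, -0.25512847,  0.41493842]), [0.006877566533653903, 0.006877566533654058])
[-2.93, -4.15, -1.82] 0.01
[-9.75, -14.53, -1.82] 0.01
```

>>> servo_tool(
  moves=[
    [-1, -1.4, -1, 0, 0],
    [-2, -2.8, -1.8, 0, 0],
    [-3, -4.2, -1.8, 0, 0],
    [-4, -5.7, -1.8, 0, 0],
    [-5, -7.2, -1.8, 0, 0],
    [-6, -8.7, -1.8, 0, 0],
    [-7, -10.2, -1.8, 0, 0],
    [-8, -11.7, -1.8, 0, 0],
    [-9, -13.1, -1.8, 0, 0],
    [-9.8, -14.5, -1.8, 0, 0],
  ],
)

```text
time: 0.93
tool_pos: [0.2841, 0.129, 0.2501]
ee_rot: [3.141, 0.0, 2.822]
wrist_force: [1.6, -0.0, 0.4]
width: 0.0939
finger_force: 0.0
```

Run:
```python
from h import *
from bench import robot
o=robot.get_obs();print(o["tool_pos"],o["ee_rot"],o["joint_positions"],o["time"])
conv([(.3,-.03,.25,2.4),(.33,-.16,.25,2.0),(.40,-.27,.25,1.57),(.50,-.40,.25,1.57)])
```

```text
[0.2840606  0.12903681 0.25013604] [3.14135701e+00 4.98259837e-04 2.82193498e+00] [ 2.44042635e-01 -4.64320134e-01  1.74455602e+00 -6.99639403e-05
  1.86080969e+00 -1.00711610e+00] 0.9333
[-2.6, -5.84, 0.01] 4.03
[-5.38, -10.4, 0.01] 7.85
[-9.42, -13.7, 0.01] 11.96
[-14.85, -17.38, 0.01] 11.96
```

>>> servo_tool(
  moves=[
    [-0.6, -1.5, 0, 1.1, 0],
    [-1.2, -3, 0, 2.2, 0],
    [-2, -4.6, 0, 3.3, 0],
    [-2.8, -6.1, 0, 4.5, 0],
    [-3.6, -7.5, 0, 5.7, 0],
    [-4.5, -8.9, 0, 6.9, 0],
    [-5.5, -10, 0, 8.1, 0],
    [-6.6, -11, 0, 9.3, 0],
    [-7.7, -12, 0, 10.5, 0],
    [-8.8, -12.7, 0, 11.9, 0],
  ],
)

```text
time: 1.77
tool_pos: [0.3929, -0.2425, 0.2497]
ee_rot: [-3.141, -0.0, 1.591]
wrist_force: [-0.4, 0.3, 0.9]
width: 0.0938
finger_force: 0.0
```

>>> servo_tool(
  moves=[
    [0, 0, 0, 0, 0],
    [0, 0, 0, 0, 0],
    [0, 0, 0, 0, 0],
  ],
)

```text
time: 2.02
tool_pos: [0.3925, -0.2393, 0.25]
ee_rot: [-3.14, -0.001, 1.602]
wrist_force: [0.2, 0.6, 0.3]
width: 0.0938
finger_force: 0.0
```

Run:
```python
from h import *
from bench import robot
o=robot.get_obs();print(o["tool_pos"],o["ee_rot"],o["joint_positions"],o["time"])
s=robot.snapshot("wrist");c=cam(s,o);pickle.dump((s,c),open("w1.pkl","wb"))
print(s["fx"],c)
for n,p in dict(collar=(.5176,-.358,.1705),handle=(.5186,-.448,.181),rest=(.46,-.497,.042)).items(): print(n,proj(s,c,p))
cv2.imwrite("pics/w1.png",s["image"])
conv([(.5176,-.3578,.25,1.571),(.5176,-.3578,.141,1.571)])
```

```text
[ 0.39252062 -0.23925712  0.24997055] [-3.14031765e+00 -1.42196621e-03  1.60158057e+00] [-6.71046072e-01 -1.18301132e-01  1.48607508e+00  2.68352621e-04
  1.77571041e+00 -7.01776861e-01] 2.0167
395.82132159063974 (array([ 0.39098581, -0.17079589,  0.42992164]), array([[ 9.99538563e-01,  2.96059082e-02,  6.79348088e-03],
       [ 3.03733374e-02, -9.71588214e-01, -2.34720690e-01],
       [-3.48653246e-04,  2.34818722e-01, -9.72039118e-01]]))
collar [[483.28514344 405.35366675]]
handle [[475.33031616 515.07749586]]
rest [[373.67028203 437.75865981]]
[-4.91, 4.85, 0.02] 0.3
[-4.91, 4.85, 4.38] 0.3
```

View pics/w1.png

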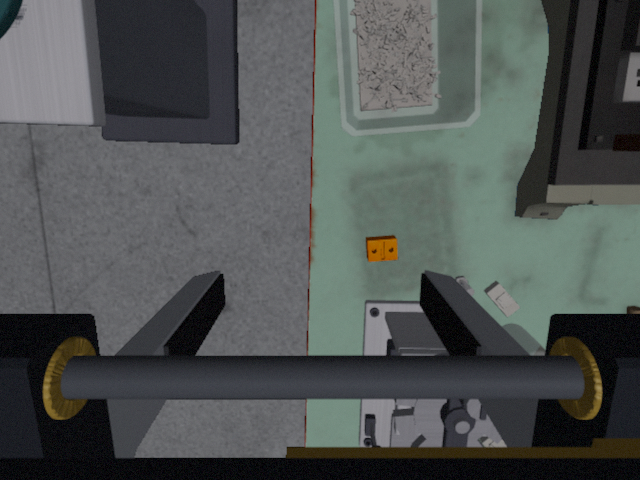

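Wrist camera shows the robot-side of the bench; the stage is hidden behind the gripper at this yaw, so I'll turn the tool half round so that the camera looks on the rest and pointer.

>>> servo_tool(
  moves=[
    [-0.8, 0, 0, 1.19, 0],
    [-1.6, 0, 0.2, 2.38, 0],
    [-2.4, 0, 0.4, 3.57, 0],
    [-3.2, 0, 0.6, 4.76, 0],
    [-4, 0, 0.8, 5.95, 0],
    [-4.8, 0, 1, 7.1, 0],
    [-5.6, 0, 1.2, 8.3, 0],
    [-6.4, 0, 1.4, 9.5, 0],
    [-7.2, 0.1, 1.6, 10.7, 0],
    [-7.6, 0.2, 1.6, 11.9, 0],
  ],
)

```text
time: 2.9
tool_pos: [0.4031, -0.4297, 0.2101]
ee_rot: [-3.141, 0.001, 0.351]
wrist_force: [0.7, 0.6, -0.2]
width: 0.094
finger_force: 0.0
```

>>> servo_tool(
  moves=[
    [0, 0, 0, 1.19, 0],
    [0, 0, 0, 2.38, 0],
    [0, 0, 0, 3.57, 0],
    [0, 0, 0, 4.76, 0],
    [0, 0, 0, 5.95, 0],
    [0, 0, 0, 7.1, 0],
    [0, 0, 0, 8.3, 0],
    [0, 0, 0, 9.5, 0],
    [0, 0, 0, 10.7, 0],
    [0, 0, 0, 11.9, 0],
  ],
)

```text
time: 3.73
tool_pos: [0.4037, -0.4281, 0.2119]
ee_rot: [-3.141, -0.002, -0.891]
wrist_force: [-0.3, 0.3, -0.3]
width: 0.0941
finger_force: 0.0
```

>>> servo_tool(
  moves=[
    [0, 0, 0, 1.19, 0],
    [0, 0, 0, 2.38, 0],
    [0, 0, 0, 3.57, 0],
    [0, 0, 0, 4.7, 0],
    [0, 0, 0, 5.6, 0],
    [0, 0, 0, 5.6, 0],
    [0, 0, 0, 5.6, 0],
    [0, 0, 0, 5.6, 0],
  ],
)

```text
time: 4.4
tool_pos: [0.4037, -0.4289, 0.2112]
ee_rot: [-3.141, -0.001, -1.47]
wrist_force: [0.5, -0.0, 0.2]
width: 0.0944
finger_force: 0.0
```

Run:
```python
from h import *
from bench import robot
o=robot.get_obs();print(o["tool_pos"],o["ee_rot"],o["joint_positions"],o["time"])
s=robot.snapshot("wrist");c=cam(s,o);pickle.dump((s,c),open("w2.pkl","wb"))
print(c)
for n,p in dict(handle=(.5186,-.448,.181),tip=(.474,-.498,.065)).items(): print(n,proj(s,c,p))
cv2.imwrite("pics/w2.png",s["image"])
conv([(.52,-.43,.21,-1.5)])
```

```text
[ 0.40369777 -0.42889559  0.21123025] [-3.14094521e+00 -8.36266278e-04 -1.47001475e+00] [-9.11960072e-01  1.72644760e-01  1.26422181e+00  1.07332157e-04
  1.70367384e+00  2.12886501e+00] 4.4
(array([ 0.41072843, -0.49563812,  0.39114175]), array([[-0.99496546, -0.09777788, -0.02198206],
       [-0.10020673,  0.96727899,  0.23308787],
       [-0.00152805,  0.23411714, -0.9722072 ]]))
handle [[114.36932155 213.73071262]]
tip [[243.91284678 132.57724756]]
[0.5, -4.63, 0.04] 0.28
```

>>> servo_tool(
  moves=[
    [0, -1.6, 0, 0, 0],
    [0, -3.2, 0, 0, 0],
    [0, -4.6, 0, 0, 0],
    [0, -4.6, 0, 0, 0],
    [0, -4.6, 0, 0, 0],
    [0, -4.6, 0, 0, 0],
  ],
)

```text
time: 4.95
tool_pos: [0.5176, -0.4184, 0.2102]
ee_rot: [3.141, 0.0, -1.472]
wrist_force: [-0.1, -0.3, 0.3]
width: 0.094
finger_force: 0.0
```

Run:
```python
from h import *
from bench import robot
o=robot.get_obs();print(o["tool_pos"])
s=robot.snapshot("wrist");c=cam(s,o);pickle.dump((s,c),open("w3.pkl","wb"))
a,ca=pickle.load(open("w2.pkl","rb"))
out=[]
for S,C in((a,ca),(s,c)):
    u=proj(S,C,(.474,-.498,.06))[0];x,y=int(u[0])-50,max(int(u[1])-65,0);print(x,y)
    out.append(cv2.resize(S["image"][y:y+130,x:x+100],None,fx=4,fy=4,interpolation=cv2.INTER_CUBIC))
cv2.imwrite("pics/w23.png",np.hstack([o2[:520] for o2 in out]))
```

```text
[ 0.51762264 -0.41835128  0.21017344]
195 67
336 68
```

View pics/w23.png

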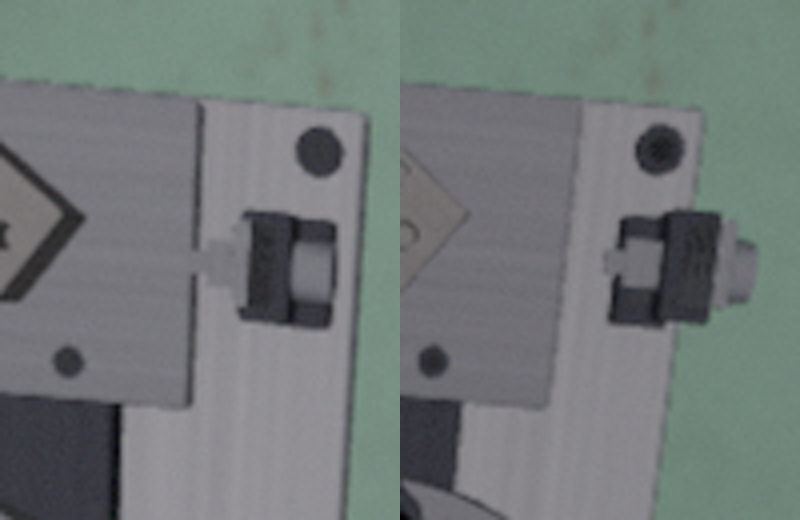

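Left view (w2): pointer tip near crop (192,262), overlapping the rest's edge at x≈196; right view (w3): tip near (605,262), rest edge at (563,262). I'll check the brightness profile for the tip.

Run:
```python
from h import *
a,ca=pickle.load(open("w2.pkl","rb"));s,c=pickle.load(open("w3.pkl","rb"))
for S,x0,y0 in((a,195,67),(s,336,68)):
    g=S["image"].mean(2)
    for r in range(y0+61,y0+71): print(r,g[r,x0+35:x0+60].astype(int).tolist() , x0+35)
```

```text
128 [119, 122, 121, 121, 119, 120, 121, 121, 122, 120, 121, 121, 112, 84, 93, 131, 135, 125, 121, 123, 123, 120, 119, 122, 125] 230
129 [123, 120, 123, 120, 121, 122, 121, 121, 119, 119, 118, 121, 115, 98, 102, 126, 130, 123, 121, 123, 124, 120, 117, 117, 124] 230
130 [125, 124, 123, 125, 121, 122, 123, 122, 121, 122, 121, 121, 119, 121, 119, 119, 118, 119, 120, 123, 122, 120, 113, 114, 124] 230
131 [123, 125, 124, 126, 125, 124, 124, 125, 124, 126, 124, 123, 119, 121, 120, 121, 120, 120, 122, 122, 122, 121, 119, 121, 124] 230
132 [122, 125, 124, 124, 124, 122, 125, 123, 126, 126, 124, 124, 121, 120, 121, 121, 121, 120, 122, 125, 122, 119, 120, 121, 123] 230
133 [122, 121, 123, 123, 124, 123, 124, 123, 124, 122, 124, 122, 120, 121, 123, 119, 121, 118, 121, 125, 123, 123, 121, 121, 120] 230
134 [121, 122, 120, 121, 121, 121, 120, 121, 121, 123, 121, 122, 120, 118, 118, 123, 122, 120, 120, 125, 123, 122, 123, 123, 123] 230
135 [122, 120, 120, 120, 121, 120, 120, 119, 119, 120, 120, 119, 111, 95, 114, 133, 128, 121, 122, 123, 122, 120, 123, 126, 121] 230
136 [119, 119, 120, 123, 122, 12
[... 859 characters left out ...]
112, 111, 113, 112, 113, 113, 116] 371
134 [115, 115, 116, 115, 113, 103, 111, 135, 136, 139, 135, 134, 131, 137, 136, 129, 113, 116, 112, 113, 112, 108, 114, 116, 114] 371
135 [113, 116, 114, 114, 110, 105, 117, 135, 137, 139, 137, 133, 134, 135, 134, 126, 108, 114, 116, 110, 107, 108, 112, 115, 115] 371
136 [113, 113, 110, 113, 107, 107, 119, 134, 138, 139, 135, 133, 132, 135, 135, 130, 119, 115, 105, 82, 97, 112, 115, 115, 113] 371
137 [113, 111, 111, 113, 106, 102, 119, 136, 137, 139, 135, 133, 134, 137, 137, 137, 136, 121, 84, 40, 82, 105, 114, 115, 113] 371
138 [113, 116, 113, 117, 110, 109, 122, 135, 138, 138, 137, 134, 135, 135, 137, 135, 135, 114, 57, 42, 84, 108, 118, 115, 114] 371
```

Run:
```python
from h import *
a,ca=pickle.load(open("w2.pkl","rb"));s,c=pickle.load(open("w3.pkl","rb"))
print("edge z tri",tri([(a,ca,(242,132.3)),(s,c,(376.9,132.3))]))
for S,C,u in((a,ca,242),(s,c,376.9)): print(onz(S,C,(u,132.3),.042))
for u in(240.5,241.5,242.5):print(u,tri([(a,ca,(u,132.3)),(s,c,(386.2,132.7))]))
e=onz(s,c,(376.9,132.3),.042)
for z in np.arange(.055,.078,.002): print(round(z,3),np.round((onz(s,c,(386.2,132.7),z)-e)*1e3,2),np.round((onz(a,ca,(241.7,132.3),z)-onz(a,ca,(242,132.3),.042))*1e3,2))
```

```text
edge z tri (array([ 0.47961832, -0.49850423,  0.04455684]), [0.0002932434966948554, 0.00029324349669481223])
[ 0.48009673 -0.49823137  0.042     ]
[ 0.47931097 -0.49889629  0.042     ]
240.5 (array([ 0.47570316, -0.49805769,  0.07007786]), [0.000153333159893899, 0.00015333315989401138])
241.5 (array([ 0.47536442, -0.49814961,  0.06786928]), [0.00015058885361090822, 0.000150588853610914])
242.5 (array([ 0.47502099, -0.4982428 ,  0.06563014]), [0.00014780655305638463, 0.00014780655305635023])
0.055 [-5.91  0.08 13.  ] [-2.34  0.12 13.  ]
0.057 [-5.6   0.16 15.  ] [-2.74  0.14 15.  ]
0.059 [-5.29  0.24 17.  ] [-3.14  0.15 17.  ]
0.061 [-4.99  0.32 19.  ] [-3.53  0.17 19.  ]
0.063 [-4.68  0.4  21.  ] [-3.93  0.18 21.  ]
0.065 [-4.37  0.48 23.  ] [-4.33  0.19 23.  ]
0.067 [-4.07  0.56 25.  ] [-4.73  0.21 25.  ]
0.069 [-3.76  0.64 27.  ] [-5.13  0.22 27.  ]
0.071 [-3.45  0.72 29.  ] [-5.53  0.24 29.  ]
0.073 [-3.15  0.8  31.  ] [-5.93  0.25 31.  ]
0.075 [-2.84  0.88 33.  ] [-6.33  0.27 33.  ]
0.077 [-2.53  0.97 35.  ] [-6.72  0.28 35.  ]
```

Rest needs about +23 mm, i.e. 11–12 slots; I'll refine once near. Now the collar.

>>> servo_tool(
  moves=[
    [-1.2, -0.1, 0, 0, 0],
    [-2.4, -0.24, 0, 0, 0],
    [-2.4, -0.24, 0, 0, 0],
    [-2.4, -0.24, 1, 0, 0],
    [-2.4, -0.24, 2, 0, 0],
    [-2.4, -0.24, 2.8, 0, 0],
    [-2.4, -0.24, 2.8, 0, 0],
    [-2.4, -0.24, 2.8, 0, 0],
  ],
)

```text
time: 5.67
tool_pos: [0.5166, -0.3585, 0.1399]
ee_rot: [3.14, 0.001, -1.475]
wrist_force: [0.2, -0.8, 0.5]
width: 0.0942
finger_force: 0.0
```

>>> servo_tool(
  moves=[
    [0, 0, 0, 0, 0.5],
    [0, 0, 0, 0, 0.8],
    [0, 0, 0, 0, 0.8],
    [0, 0, 0, 0, 0.8],
    [0, 0, 0, 0, 0.8],
    [0, 0, 0, 0, 0.8],
    [0, 0, 0, 0, 0.8],
    [0, 0, 0, 0, 0.8],
  ],
)

```text
time: 6.33
tool_pos: [0.5182, -0.3581, 0.1404]
ee_rot: [3.142, 0.0, -1.473]
wrist_force: [0.6, 0.4, -0.6]
width: 0.0441
finger_force: 0.0
```

>>> servo_tool(
  moves=[
    [0, 0, 0, 0, 0.9],
    [0, 0, 0, 0, 0.9],
    [0, 0, 0, 0, 0.9],
    [0, 0, 0, 0, 0.9],
    [0, 0, 0, 0, 0.9],
  ],
)

```text
time: 6.75
tool_pos: [0.5177, -0.3581, 0.1403]
ee_rot: [3.141, 0.001, -1.473]
wrist_force: [-1.9, -0.7, -0.1]
width: 0.0261
finger_force: 30.0
```

>>> servo_tool(
  moves=[
    [0, 0, -0.15, 0, 0.9],
    [0, 0, -0.3, 0, 0.9],
    [0, 0, -0.45, 0, 0.9],
    [0, 0, -0.59, 0, 0.9],
    [0, 0, -0.59, 0, 0.9],
    [0, 0, -0.59, 0, 0.9],
  ],
)

```text
time: 7.25
tool_pos: [0.5177, -0.358, 0.1544]
ee_rot: [3.14, 0.001, -1.473]
wrist_force: [-0.2, -1.1, -7.8]
width: 0.0265
finger_force: 30.0
```

>>> servo_tool(
  moves=[
    [0, 0, 0, -1, 0.9],
    [0, 0, 0, -2.1, 0.9],
    [0, 0, 0, -3.2, 0.9],
    [0, 0, 0, -4.3, 0.9],
    [0, 0, 0, -5.4, 0.9],
    [0, 0, 0, -6.5, 0.9],
    [0, 0, 0, -7.6, 0.9],
    [0, 0, 0, -8.7, 0.9],
    [0, 0, 0, -9.8, 0.9],
    [0, 0, 0, -10.9, 0.9],
  ],
)

```text
time: 8.08
tool_pos: [0.5175, -0.3582, 0.1544]
ee_rot: [3.141, 0.002, -0.326]
wrist_force: [-2.2, -2.4, -8.6]
width: 0.0263
finger_force: 30.0
```

>>> servo_tool(
  moves=[
    [0, 0, 0, -0.9, 0.9],
    [0, 0, 0, -1.7, 0.9],
    [0, 0, 0, -1.7, 0.9],
    [0, 0, 0, -1.7, 0.9],
  ],
)

```text
time: 8.42
tool_pos: [0.5175, -0.3582, 0.1545]
ee_rot: [-3.141, 0.002, -0.156]
wrist_force: [-2.2, -2.7, -8.9]
width: 0.0265
finger_force: 30.0
```

>>> servo_tool(
  moves=[
    [0, 0, 0.09, 0, 0.9],
    [0, 0, 0.18, 0, 0.9],
    [0, 0, 0.18, 0, 0.9],
    [0, 0, 0.18, 0, 0.9],
  ],
)

```text
time: 8.75
tool_pos: [0.5179, -0.3582, 0.1503]
ee_rot: [3.142, 0.001, -0.155]
wrist_force: [-1.9, -2.2, -7.8]
width: 0.0264
finger_force: 30.0
```

>>> servo_tool(
  moves=[
    [0, 0, 0, 0, 0.6],
    [0, 0, 0, 0, 0.3],
    [0, 0, 0, 0, 0.3],
    [0, 0, 0, 0, 0.3],
    [0, 0, -0.8, 0, 0.3],
    [0, 0, -1.6, 0, 0.3],
    [0, 0, -2.4, 0, 0.3],
    [0, 0, -2.6, 0, 0.3],
    [0, 0, -2.6, 0, 0.3],
  ],
)

```text
time: 9.5
tool_pos: [0.5195, -0.3588, 0.2192]
ee_rot: [3.139, -0.006, -0.153]
wrist_force: [-0.4, 0.5, 0.3]
width: 0.0658
finger_force: 0.0
```

Run:
```python
from h import *
conv([(.5186,-.4483,.21,-.156),(.5186,-.4483,.147,-.156)])
```

```text
[0.51, 3.54, 0.37] 0.03
[0.51, 3.54, 2.89] 0.03
```

>>> servo_tool(
  moves=[
    [0.2, 1.4, 0, 0, 0.3],
    [0.5, 2.8, 0, 0, 0.3],
    [0.5, 3.54, 0, 0, 0.3],
    [0.5, 3.54, 0.4, 0, 0.3],
    [0.5, 3.54, 0.4, 0, 0.3],
    [0.5, 3.54, 1.4, 0, 0.3],
    [0.5, 3.54, 2.4, 0, 0.3],
    [0.5, 3.54, 3, 0, 0.3],
    [0.5, 3.54, 3, 0, 0.3],
  ],
)

```text
time: 10.25
tool_pos: [0.5153, -0.4437, 0.1346]
ee_rot: [-3.134, 0.008, -0.152]
wrist_force: [0.2, 0.8, -1.2]
width: 0.0657
finger_force: 0.0
```

>>> servo_tool(
  moves=[
    [0, 0, 0, 0, 0.95],
    [0, 0, 0, 0, 0.95],
    [0, 0, 0, 0, 0.95],
    [0, 0, 0, 0, 0.95],
    [0, 0, 0, 0, 0.95],
    [0, 0, 0, 0, 0.95],
    [0, 0, 0, 0, 0.95],
    [0, 0, 0, 0, 0.95],
  ],
)

```text
time: 10.92
tool_pos: [0.517, -0.4484, 0.1411]
ee_rot: [3.14, -0.001, -0.154]
wrist_force: [0.0, -1.7, 1.4]
width: 0.0181
finger_force: 30.0
```

Run:
```python
from h import *
from bench import robot
o=robot.get_obs();print(o["tool_pos"],o["ee_rot"],o["width"],o["finger_force"],o["wrist_force"])
psi=o["ee_rot"][2];M=R.from_euler("xyz",[np.pi,0,psi]).as_matrix()
P=lambda k:.045*np.array([np.cos(4.726-k*np.pi/12),np.sin(4.726-k*np.pi/12),0])
for k0 in(0,10,20,30):print([np.round((M.T@(P(k0+i)-P(k0)))[:2]/.025,2).tolist() for i in range(1,11)])
```

```text
[ 0.51698275 -0.44837351  0.14108177] [ 3.13985218e+00 -7.80137677e-04 -1.54180715e-01] 0.018136903288323163 30.002104046288878 [ 0.01857772 -1.71432318  1.38251642]
[[-0.47, 0.02], [-0.93, -0.09], [-1.34, -0.31], [-1.69, -0.63], [-1.94, -1.03], [-2.08, -1.47], [-2.09, -1.94], [-1.99, -2.4], [-1.77, -2.82], [-1.45, -3.16]]
[[0.4, -0.25], [0.85, -0.39], [1.32, -0.41], [1.77, -0.3], [2.19, -0.08], [2.53, 0.24], [2.78, 0.64], [2.92, 1.09], [2.94, 1.56], [2.83, 2.01]]
[[-0.22, 0.42], [-0.54, 0.76], [-0.94, 1.01], [-1.39, 1.15], [-1.86, 1.17], [-2.31, 1.06], [-2.73, 0.84], [-3.07, 0.52], [-3.32, 0.12], [-3.46, -0.33]]
[[-0.02, -0.47], [0.09, -0.93], [0.31, -1.34], [0.63, -1.69], [1.03, -1.94], [1.47, -2.08], [1.94, -2.09], [2.4, -1.99], [2.82, -1.77], [3.16, -1.45]]
```

>>> servo_tool(
  moves=[
    [-0.47, 0.02, 0, 0, 0.95],
    [-0.93, -0.09, 0, 0, 0.95],
    [-1.34, -0.31, 0, 0, 0.95],
    [-1.69, -0.63, 0, 0, 0.95],
    [-1.94, -1.03, 0, 0, 0.95],
    [-2.08, -1.47, 0, 0, 0.95],
    [-2.09, -1.94, 0, 0, 0.95],
    [-1.99, -2.4, 0, 0, 0.95],
    [-1.77, -2.82, 0, 0, 0.95],
    [-1.45, -3.16, 0, 0, 0.95],
  ],
)

```text
time: 11.75
tool_pos: [0.4932, -0.3655, 0.1411]
ee_rot: [3.137, -0.001, -0.155]
wrist_force: [0.6, -7.2, -1.6]
width: 0.0184
finger_force: 30.0
```

Run:
```python
from h import *
from bench import robot
o=robot.get_obs();print(o["wrist_force"],o["wrist_torque"],o["ee_rot"],o["tool_pos"]);p=o["tool_pos"][:2]-[.518,-.4029];print(np.hypot(*p),np.degrees(4.726-np.arctan2(p[1],p[0]))%360)
```

```text
[ 0.587103   -7.22414992 -1.56231046] [-1.22879661  0.07200194 -0.0299131 ] [ 3.13701293e+00 -1.20566487e-03 -1.54983146e-01] [ 0.49320387 -0.36549522  0.14108231]
0.044877229133970534 147.2389269696626
```

>>> servo_tool(
  moves=[
    [0.4, -0.25, 0, 0, 0.95],
    [0.85, -0.39, 0, 0, 0.95],
    [1.32, -0.41, 0, 0, 0.95],
    [1.77, -0.3, 0, 0, 0.95],
    [2.19, -0.08, 0, 0, 0.95],
    [2.53, 0.24, 0, 0, 0.95],
    [2.78, 0.64, 0, 0, 0.95],
    [2.92, 1.09, 0, 0, 0.95],
    [2.94, 1.56, 0, 0, 0.95],
    [2.83, 2.01, 0, 0, 0.95],
  ],
)

```text
time: 12.58
tool_pos: [0.5578, -0.4238, 0.1411]
ee_rot: [-3.14, -0.004, -0.152]
wrist_force: [3.6, 2.7, 1.3]
width: 0.0184
finger_force: 30.0
```

>>> servo_tool(
  moves=[
    [-0.22, 0.42, 0, 0, 0.95],
    [-0.54, 0.76, 0, 0, 0.95],
    [-0.94, 1.01, 0, 0, 0.95],
    [-1.39, 1.15, 0, 0, 0.95],
    [-1.86, 1.17, 0, 0, 0.95],
    [-2.31, 1.06, 0, 0, 0.95],
    [-2.73, 0.84, 0, 0, 0.95],
    [-3.07, 0.52, 0, 0, 0.95],
    [-3.32, 0.12, 0, 0, 0.95],
    [-3.46, -0.33, 0, 0, 0.95],
  ],
)

```text
time: 13.42
tool_pos: [0.4723, -0.4033, 0.1411]
ee_rot: [3.14, -0.007, -0.154]
wrist_force: [13.5, -3.0, -0.6]
width: 0.0184
finger_force: 30.0
```

>>> servo_tool(
  moves=[
    [-0.02, -0.47, 0, 0, 0.95],
    [0.09, -0.93, 0, 0, 0.95],
    [0.31, -1.34, 0, 0, 0.95],
    [0.31, -1.34, 0, 0, 0.95],
    [0.31, -1.34, 0, 0, 0.95],
    [0.31, -1.34, 0, 0, 0.95],
  ],
)

```text
time: 13.92
tool_pos: [0.4844, -0.3728, 0.141]
ee_rot: [3.138, -0.004, -0.154]
wrist_force: [7.0, -3.7, -0.9]
width: 0.0185
finger_force: 30.0
```

Run:
```python
from h import *
from bench import robot
o=robot.get_obs();print(o["wrist_force"],o["wrist_torque"],o["ee_rot"],o["tool_pos"]);p=o["tool_pos"][:2]-[.518,-.4029];print(np.hypot(*p),np.degrees(4.726-np.arctan2(p[1],p[0]))%360)
s=robot.snapshot("scene");cv2.imwrite("pics/s2.png",cv2.resize(s["image"][330:420,320:400],None,fx=7,fy=6.6,interpolation=cv2.INTER_CUBIC))
pickle.dump(s,open("s2.pkl","wb"))
```

```text
[ 6.99821241 -3.73820086 -0.92318258] [-0.71244941 -1.11098584 -0.02992364] [ 3.13771666 -0.00432659 -0.1543167 ] [ 0.48441672 -0.37281537  0.14102953]
0.04508793387759509 132.63453055759226
```

View pics/s2.png

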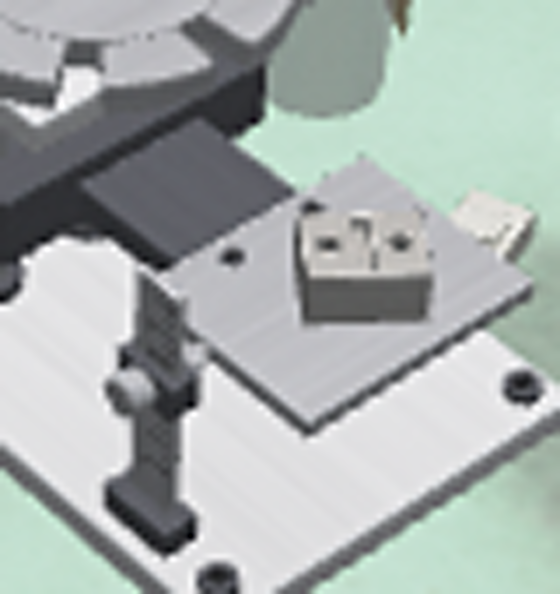

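Scene crop: the rest's near edge meets the pointer at about (205,347), roughly level at 11 slots; die block is still in place. I'll let go and measure with wide-baseline wrist views.

>>> servo_tool(
  moves=[
    [0, 0, 0, 0, 0.6],
    [0, 0, 0, 0, 0.6],
    [0, 0, 0, 0, 0.6],
    [0, 0, -1.2, 0, 0.6],
    [0, 0, -2.5, 0, 0.6],
    [-0.8, 0.5, -2.6, 1.1, 0.6],
    [-1.6, 1, -2.6, 2.2, 0.6],
    [-2.5, 1.5, -2.6, 3.3, 0.6],
    [-3.2, 2, -2.6, 4.4, 0.6],
    [-4, 2.5, -2.6, 5.5, 0.6],
  ],
)

```text
time: 14.8
tool_pos: [0.3736, -0.4173, 0.2052]
ee_rot: [3.141, 0.002, -0.736]
wrist_force: [-0.6, -0.5, 0.9]
width: 0.0372
finger_force: 0.0
```

>>> servo_tool(
  moves=[
    [0, 0, 0, 1.1, 0.6],
    [0, 0, 0, 2.2, 0.6],
    [0, 0, 0, 3.3, 0.6],
    [0, 0, 0, 4.4, 0.6],
    [0, 0, 0, 5.5, 0.6],
    [0, 0, 0, 6.6, 0.6],
    [0, 0, 0, 7.3, 0.6],
    [0, 0, 0, 7.3, 0.6],
    [0, 0, 0, 7.3, 0.6],
    [0, 0, 0, 7.3, 0.6],
  ],
)

```text
time: 15.63
tool_pos: [0.3751, -0.4173, 0.2054]
ee_rot: [3.141, 0.001, -1.493]
wrist_force: [0.2, -0.0, 0.2]
width: 0.0375
finger_force: 0.0
```

Run:
```python
from h import *
from bench import robot
o=robot.get_obs();print(o["tool_pos"],o["ee_rot"],o["time"])
s=robot.snapshot("wrist");c=cam(s,o);pickle.dump((s,c),open("w4.pkl","wb"))
print(c[0],proj(s,c,(.475,-.498,.064)))
conv([(.385,-.43,.205,-1.48),(.61,-.43,.205,-1.48)])
```

```text
[ 0.37511166 -0.41728163  0.20539264] [ 3.14082079e+00  7.74732530e-04 -1.49285165e+00] 15.6333
[ 0.38087532 -0.48442786  0.38519463] [[202.57199106 115.51856114]]
[0.54, -0.35, 0.02] -0.13
[1.23, -9.32, 0.02] -0.13
```

>>> servo_tool(
  moves=[
    [0.2, -1.6, 0, 0, 0.6],
    [0.3, -3.2, 0, 0, 0.6],
    [0.4, -4.8, 0, 0, 0.6],
    [0.6, -6.4, 0, 0, 0.6],
    [0.8, -8, 0, 0, 0.6],
    [0.8, -9.3, 0, 0, 0.6],
    [0.8, -9.3, 0, 0, 0.6],
    [0.8, -9.3, 0, 0, 0.6],
    [0.8, -9.3, 0, 0, 0.6],
    [0.8, -9.3, 0, 0, 0.6],
  ],
)

```text
time: 16.52
tool_pos: [0.6079, -0.4202, 0.2067]
ee_rot: [-3.141, -0.001, -1.495]
wrist_force: [-0.2, 1.0, 0.7]
width: 0.0376
finger_force: 0.0
```

Run:
```python
from h import *
from bench import robot
o=robot.get_obs();print(o["tool_pos"],o["ee_rot"],o["time"])
s=robot.snapshot("wrist");c=cam(s,o);pickle.dump((s,c),open("w5.pkl","wb"))
a,ca=pickle.load(open("w4.pkl","rb"))
out=[]
for S,C in((a,ca),(s,c)):
    u=proj(S,C,(.476,-.498,.064))[0];x,y=int(u[0])-20,int(u[1])-20;print(x,y)
    g=S["image"][y:y+40,x:x+40].astype(float)
    g=np.clip((g-60)*2.2,0,255).astype(np.uint8)
    out.append(cv2.resize(g,None,fx=10,fy=10,interpolation=cv2.INTER_CUBIC))
    G=S["image"].mean(2)
    for r in range(y+12,y+28): print(r,G[r,x+8:x+32].astype(int).tolist(),x+8)
cv2.imwrite("pics/w45.png",np.hstack(out))
```

```text
[ 0.60785227 -0.42017723  0.206666  ] [-3.14137600e+00 -7.55430592e-04 -1.49502151e+00] 16.5167
181 95
107 [134, 134, 133, 131, 132, 133, 131, 113, 84, 53, 119, 155, 158, 158, 156, 155, 155, 157, 150, 138, 136, 136, 113, 54] 189
108 [134, 134, 135, 133, 135, 134, 130, 114, 81, 54, 120, 155, 157, 159, 157, 153, 153, 154, 146, 138, 138, 136, 111, 60] 189
109 [133, 133, 135, 133, 133, 133, 131, 115, 83, 51, 117, 158, 157, 160, 158, 155, 149, 140, 139, 137, 135, 138, 112, 58] 189
110 [132, 133, 130, 133, 132, 133, 130, 116, 84, 53, 120, 157, 158, 158, 157, 155, 149, 133, 134, 135, 136, 136, 111, 61] 189
111 [133, 133, 131, 132, 133, 129, 129, 114, 82, 54, 120, 155, 152, 153, 153, 151, 145, 135, 135, 137, 134, 136, 109, 52] 189
112 [134, 135, 133, 135, 134, 134, 131, 116, 85, 51, 119, 151, 141, 138, 142, 140, 136, 134, 132, 134, 134, 134, 112, 56] 189
113 [137, 136, 137, 136, 136, 135, 133, 119, 81, 56, 121, 148, 137, 131, 133, 134, 132, 131, 132, 133, 134, 135, 113, 58] 189
114 [139, 138, 138, 138, 137, 137, 137, 121, 86, 51, 118, 150, 136, 134, 133, 134, 132, 133, 133, 135, 134, 135, 11
[... 2188 characters left out ...]
120] 484
145 [121, 120, 122, 120, 120, 120, 122, 107, 75, 59, 65, 63, 62, 63, 63, 67, 93, 114, 117, 117, 121, 119, 118, 121] 484
146 [120, 121, 119, 123, 120, 120, 120, 101, 60, 61, 64, 63, 62, 62, 65, 61, 69, 79, 88, 95, 97, 108, 121, 123] 484
147 [120, 122, 120, 122, 122, 122, 120, 97, 61, 58, 62, 62, 65, 62, 67, 64, 61, 61, 62, 62, 75, 104, 120, 122] 484
148 [122, 123, 123, 124, 121, 122, 120, 95, 59, 66, 64, 63, 63, 61, 67, 64, 62, 66, 64, 62, 80, 104, 118, 124] 484
149 [121, 122, 121, 121, 124, 120, 115, 91, 57, 62, 65, 62, 64, 60, 62, 63, 64, 64, 64, 62, 72, 88, 101, 108] 484
150 [119, 118, 121, 118, 121, 118, 111, 81, 64, 61, 65, 62, 63, 64, 64, 61, 66, 63, 65, 64, 64, 63, 65, 64] 484
```

View pics/w45.png

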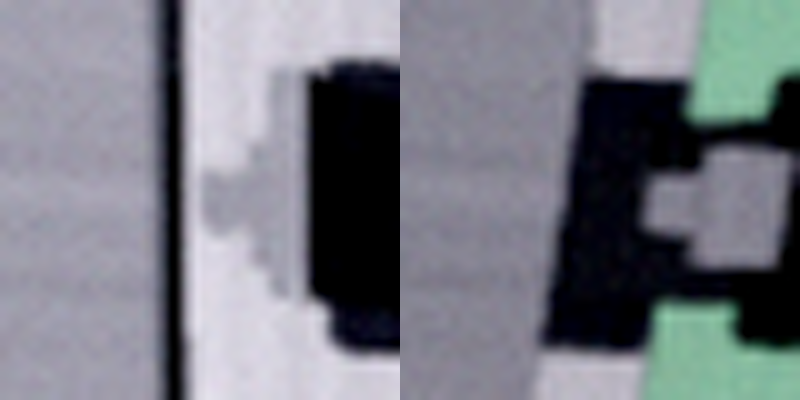

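Run:
```python
from h import *
a,ca=pickle.load(open("w4.pkl","rb"));s,c=pickle.load(open("w5.pkl","rb"))
for e in(196.1,196.4,196.7):print("edge",tri([(a,ca,(e,114.5)),(s,c,(492.1,143))]))
print("tip",tri([(a,ca,(200.2,114.5)),(s,c,(500,143.2))]))
```

```text
edge (array([ 0.47977203, -0.49803809,  0.06477589]), [0.00029684150370716197, 0.0002968415037073027])
edge (array([ 0.47963905, -0.49805932,  0.06445618]), [0.00030747502696638315, 0.0003074750269662867])
edge (array([ 0.4795058 , -0.4980806 ,  0.06413584]), [0.00031812976482827575, 0.00031812976482828204])
tip (array([ 0.47535287, -0.4981553 ,  0.06897754]), [0.00023983823774242075, 0.00023983823774239126])
```

Run:
```python
from h import *
from bench import robot
o=robot.get_obs()
psi=o["ee_rot"][2];M=R.from_euler("xyz",[np.pi,0,psi]).as_matrix()
C=np.array([.518,-.4029,0])
P=lambda k:.045*np.array([np.cos(4.726-k*np.pi/12),np.sin(4.726-k*np.pi/12),0])
h=C+P(33);print(h);conv([(h[0],h[1],.2067,psi),(h[0],h[1],.141,psi)])
print([np.round((M.T@(P(33+i)-P(33)))[:2]/.025,2).tolist() for i in range(1,10)])
```

```text
[ 0.48575006 -0.37151623  0.        ]
[-2.31, 4.72, 0.02] -0.0
[-2.31, 4.72, 2.65] -0.0
[[-0.26, -0.39], [-0.42, -0.83], [-0.45, -1.3], [-0.36, -1.76], [-0.15, -2.19], [0.16, -2.54], [0.55, -2.8], [0.99, -2.96], [1.46, -2.99]]
```

>>> servo_tool(
  moves=[
    [-0.6, 1.5, 0, 0, 0.6],
    [-1.3, 3, 0, 0, 0.6],
    [-2.1, 4.4, 0, 0, 0.6],
    [-2.3, 4.75, 0, 0, 0.6],
    [-2.3, 4.75, 0, 0, 0.6],
    [-2.3, 4.75, 0, 0, 0.6],
    [-2.3, 4.75, 1.3, 0, 0.6],
    [-2.3, 4.75, 2.6, 0, 0.6],
    [-2.3, 4.75, 2.6, 0, 0.6],
  ],
)

```text
time: 17.32
tool_pos: [0.4838, -0.3693, 0.1335]
ee_rot: [3.134, 0.009, -1.494]
wrist_force: [0.2, 0.8, -1.5]
width: 0.0378
finger_force: 0.0
```

>>> servo_tool(
  moves=[
    [0, 0, 0, 0, 0.95],
    [0, 0, 0, 0, 0.95],
    [0, 0, 0, 0, 0.95],
    [0, 0, 0, 0, 0.95],
    [-0.26, -0.39, 0, 0, 0.95],
    [-0.42, -0.83, 0, 0, 0.95],
    [-0.45, -1.3, 0, 0, 0.95],
    [-0.36, -1.76, 0, 0, 0.95],
    [-0.15, -2.19, 0, 0, 0.95],
    [0.16, -2.54, 0, 0, 0.95],
  ],
)

```text
time: 18.15
tool_pos: [0.5497, -0.3728, 0.1429]
ee_rot: [3.139, -0.005, -1.495]
wrist_force: [-8.6, -6.0, 6.4]
width: 0.0182
finger_force: 30.0
```

>>> servo_tool(
  moves=[
    [0, 0, 0, 0, 0.95],
    [0, 0, 0, 0, 0.95],
    [0, 0, 0, 0, 0.95],
    [0, 0, 0, 0, 0.95],
  ],
)

```text
time: 18.48
tool_pos: [0.5505, -0.3738, 0.143]
ee_rot: [-3.14, -0.007, -1.496]
wrist_force: [-4.3, -5.5, 3.2]
width: 0.0184
finger_force: 30.0
```

Run:
```python
from h import *
from bench import robot
o=robot.get_obs();print(o["time"],o["wrist_force"],o["width"],o["finger_force"],o["tool_pos"]);p=o["tool_pos"][:2]-[.518,-.4029];print(np.hypot(*p),np.degrees(4.726-np.arctan2(p[1],p[0]))%360)
conv([(.608,-.420,.207,-1.495),(.375,-.4173,.207,-1.495)])
```

```text
18.4833 [-4.33220647 -5.45080502  3.22726323] 0.0183776381311416 30.000761366682127 [ 0.55045671 -0.37384484  0.1429884 ]
0.04356192028748905 228.94503432423414
[2.01, -2.16, -2.56] -0.01
[1.21, 7.13, -2.56] -0.01
```

>>> servo_tool(
  moves=[
    [-0.06, 0.07, 0, 0, 0.95],
    [-0.06, 0.07, 0, 0, 0.95],
    [-0.06, 0.07, 0, 0, 0.95],
    [0, 0, 0, 0, 0.6],
    [0, 0, 0, 0, 0.6],
    [0, 0, 0, 0, 0.6],
    [0, 0, -1.2, 0, 0.6],
    [0.1, 0, -2.5, 0, 0.6],
    [1, -1, -2.6, 0, 0.6],
    [2, -2.1, -2.6, 0, 0.6],
  ],
)

```text
time: 19.32
tool_pos: [0.6084, -0.4162, 0.2125]
ee_rot: [-3.133, -0.006, -1.493]
wrist_force: [0.9, -0.9, 0.2]
width: 0.0375
finger_force: 0.0
```

>>> servo_tool(
  moves=[
    [0, 0, 0, 0, 0.6],
    [0, 0, 0, 0, 0.6],
    [0, 0, 0, 0, 0.6],
    [0, 0, 0, 0, 0.6],
  ],
)

```text
time: 19.65
tool_pos: [0.6059, -0.4154, 0.2065]
ee_rot: [-3.141, 0.0, -1.493]
wrist_force: [-0.4, -0.2, -0.1]
width: 0.0377
finger_force: 0.0
```

Run:
```python
from h import *
from bench import robot
o=robot.get_obs();print(o["tool_pos"],o["ee_rot"],o["time"])
s=robot.snapshot("wrist");c=cam(s,o);pickle.dump((s,c),open("w6.pkl","wb"))
t=robot.snapshot("top");pickle.dump(t,open("t2.pkl","wb"))
```

```text
[ 0.6059051  -0.41544656  0.20647586] [-3.14076748e+00  5.70767433e-05 -1.49343208e+00] 19.65
```

>>> servo_tool(
  moves=[
    [-0.1, 1.6, 0, 0, 0.6],
    [-0.2, 3.2, 0, 0, 0.6],
    [-0.3, 4.8, 0, 0, 0.6],
    [-0.5, 6.4, 0, 0, 0.6],
    [-0.7, 8, 0, 0, 0.6],
    [-0.8, 9.3, 0, 0, 0.6],
    [-0.8, 9.3, 0, 0, 0.6],
    [-0.8, 9.3, 0, 0, 0.6],
    [-0.8, 9.3, 0, 0, 0.6],
    [-0.8, 9.3, 0, 0, 0.6],
  ],
)

```text
time: 20.58
tool_pos: [0.3737, -0.414, 0.2063]
ee_rot: [-3.14, -0.001, -1.493]
wrist_force: [0.9, 0.8, 0.3]
width: 0.0377
finger_force: 0.0
```

Run:
```python
from h import *
from bench import robot
o=robot.get_obs();print(o["tool_pos"],o["ee_rot"],o["time"])
a=robot.snapshot("wrist");ca=cam(a,o);pickle.dump((a,ca),open("w7.pkl","wb"))
t=robot.snapshot("top");pickle.dump(t,open("t2.pkl","wb"))
s,c=pickle.load(open("w6.pkl","rb"))
for S,C in((a,ca),(s,c)):
    u=proj(S,C,(.476,-.498,.068))[0];x,y=int(u[0])-12,int(u[1])
    G=S["image"].mean(2)
    for r in range(y-8,y+9): print(r,G[r,x:x+24].astype(int).tolist(),x)
```

```text
[ 0.3736934  -0.41402084  0.20629546] [-3.14029781e+00 -9.27171141e-04 -1.49297773e+00] 20.5833
102 [131, 131, 133, 134, 134, 131, 133, 125, 93, 59, 84, 134, 160, 156, 156, 158, 158, 153, 152, 153, 145, 137, 138, 133] 186
103 [134, 132, 134, 132, 134, 135, 133, 125, 95, 59, 84, 136, 158, 156, 156, 157, 157, 153, 154, 153, 149, 137, 135, 131] 186
104 [132, 133, 132, 133, 135, 136, 135, 127, 95, 56, 86, 135, 158, 155, 156, 158, 158, 156, 154, 151, 144, 135, 135, 132] 186
105 [131, 131, 133, 131, 132, 132, 133, 126, 97, 57, 85, 135, 156, 156, 156, 158, 158, 154, 149, 142, 136, 135, 137, 134] 186
106 [132, 130, 130, 132, 130, 132, 131, 124, 96, 54, 84, 136, 158, 155, 156, 159, 157, 155, 149, 137, 130, 136, 134, 131] 186
107 [130, 132, 132, 132, 131, 132, 130, 123, 94, 57, 85, 136, 158, 154, 149, 151, 151, 150, 145, 137, 131, 135, 133, 132] 186
108 [135, 135, 134, 133, 136, 134, 134, 125, 97, 56, 83, 136, 157, 149, 140, 136, 135, 136, 133, 133, 130, 133, 132, 130] 186
109 [137, 138, 137, 135, 137, 136, 138, 128, 101, 55, 85, 135, 158, 150, 136, 132, 133, 130, 133, 130, 132, 134, 131, 131]
[... 2451 characters left out ...]
5
139 [121, 124, 122, 123, 125, 123, 123, 112, 83, 65, 65, 64, 64, 73, 94, 110, 113, 115, 115, 117, 121, 124, 127, 123] 485
140 [122, 123, 121, 120, 120, 121, 123, 109, 75, 65, 63, 64, 64, 63, 59, 64, 79, 86, 88, 102, 122, 125, 125, 122] 485
141 [123, 122, 122, 120, 123, 124, 123, 102, 63, 64, 66, 61, 65, 64, 61, 59, 64, 62, 72, 101, 119, 123, 125, 121] 485
142 [123, 124, 123, 124, 123, 122, 123, 101, 64, 62, 61, 65, 60, 64, 62, 66, 63, 65, 69, 99, 118, 122, 117, 117] 485
143 [121, 121, 121, 123, 123, 122, 118, 96, 61, 67, 67, 68, 59, 67, 65, 65, 65, 67, 69, 82, 94, 95, 98, 93] 485
144 [121, 121, 123, 122, 122, 123, 114, 91, 63, 63, 64, 67, 65, 64, 62, 67, 67, 65, 66, 66, 66, 66, 65, 60] 485
```

Run:
```python
from h import *
L=lambda n:pickle.load(open(n,"rb"))
for (a,ca),(s,c),el,er,tl,tr,rl,rr in[(L("w4.pkl"),L("w5.pkl"),196.65,492.1,200.2,500.1,114.5,143),(L("w7.pkl"),L("w6.pkl"),193.93,493.15,199.23,499.1,110.5,137)]:
    e=tri([(a,ca,(el,rl)),(s,c,(er,rr))]);t=tri([(a,ca,(tl,rl)),(s,c,(tr,rr))]);print(e,t,(t[0]-e[0])*1e3)
t=L("t2.pkl");i=t["image"][230:300,320:410];cv2.imwrite("pics/t2.png",cv2.resize(i,None,fx=7,fy=7,interpolation=cv2.INTER_CUBIC))
S=L("d.pkl")["top"]
```

```text
(array([ 0.47952803, -0.49807705,  0.06418927]), [0.00031635249926796036, 0.00031635249926785253]) (array([ 0.47533322, -0.49823062,  0.06904246]), [0.0001617197197554351, 0.0001617197197554931]) [-4.19481174 -0.15357093  4.85318793]
(array([ 0.47961415, -0.4977639 ,  0.06829945]), [0.00024999167429755483, 0.00024999167429748197]) (array([ 0.47533027, -0.49805933,  0.06905713]), [0.00022679207355749155, 0.0002267920735573901]) [-4.28387289 -0.2954342   0.75767957]
```

View pics/t2.png

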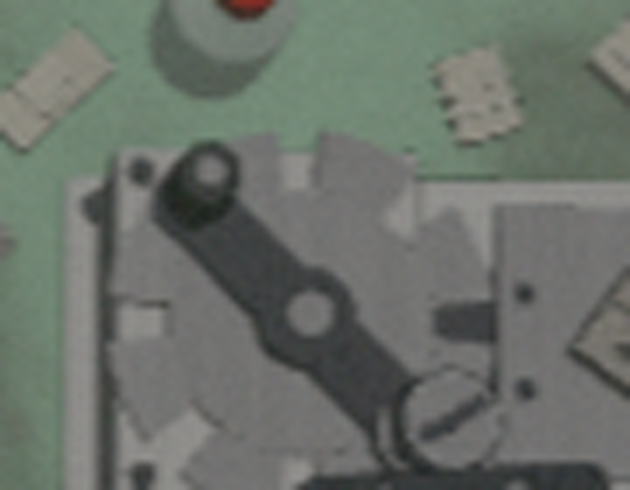

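Top crop: crank lies along the diagonal with handle at (210,165), collar at (451,418), consistent with slot 13; rest measures about 0.5 mm from the pointer, nearest slot. Now return the collar.

>>> servo_tool(
  moves=[
    [0, 0, 0, -1.1, 0.5],
    [0, 0, 0, -2.2, 0.5],
    [0, 0, 0, -3.3, 0.5],
    [0, 0, 0, -4.4, 0.5],
    [0, 0, 0, -5.5, 0.5],
    [0, 0, 0, -6.6, 0.5],
    [0, 0, 0, -7.7, 0.5],
    [0, 0, 0, -8.8, 0.5],
    [0, 0, 0, -9.9, 0.5],
    [0, 0, 0, -11, 0.5],
  ],
)

```text
time: 21.52
tool_pos: [0.3738, -0.4141, 0.2052]
ee_rot: [-3.141, 0.0, -0.335]
wrist_force: [0.9, -0.4, -0.1]
width: 0.0469
finger_force: 0.0
```

>>> servo_tool(
  moves=[
    [0, 0, 0, -1, 0.5],
    [0, 0, 0, -1.8, 0.5],
    [0, 0, 0, -1.8, 0.5],
    [0, 0, 0, -1.8, 0.5],
    [0, 0, 0, -1.8, 0.5],
  ],
)

```text
time: 21.93
tool_pos: [0.3732, -0.4141, 0.2054]
ee_rot: [-3.141, 0.0, -0.155]
wrist_force: [0.4, 0.7, -0.4]
width: 0.0467
finger_force: 0.0
```

Run:
```python
from h import *
from bench import robot
o=robot.get_obs();print(o["tool_pos"],o["ee_rot"],o["time"])
t=pickle.load(open("t2.pkl","rb"));c=cam(t)
f=lambda x,y:(320+x/7-.43,230+y/7-.43)
col=onz(t,c,f(451,418),.181);han=onz(t,c,f(212,163),.181);hub=onz(t,c,f(312,312),.138);print(col,han,hub,np.degrees(np.arctan2(*(col-han)[1::-1])), "expect",np.degrees(1.5846)-585+360)
conv([(.4866,-.4352,.21,-.15),(.4866,-.4352,.150,-.15)])
```

```text
[ 0.37319937 -0.41413158  0.20540914] [-3.14117531e+00  2.49475226e-04 -1.54735122e-01] 21.9333
[ 0.48654684 -0.43409028  0.181     ] [ 0.55192845 -0.37124998  0.181     ] [ 0.5181383  -0.40318847  0.138     ] -136.1354327887455 expect -134.20910778356972
[4.61, 0.13, -0.18] -0.05
[4.61, 0.13, 2.22] -0.05
```

>>> servo_tool(
  moves=[
    [1.5, 0, 0, 0, 0.5],
    [3, 0.1, 0, 0, 0.5],
    [4.2, 0.1, 0, 0, 0.5],
    [4.61, 0.11, 0, 0, 0.5],
    [4.61, 0.11, 0, 0, 0.5],
    [4.61, 0.11, 0, 0, 0.5],
    [4.61, 0.11, 1, 0, 0.5],
    [4.61, 0.11, 1.9, 0, 0.5],
    [4.61, 0.11, 2.2, 0, 0.5],
    [4.61, 0.11, 2.2, 0, 0.5],
  ],
)

```text
time: 22.77
tool_pos: [0.4839, -0.4335, 0.1479]
ee_rot: [-3.138, 0.005, -0.155]
wrist_force: [0.6, -1.0, 0.8]
width: 0.0473
finger_force: 0.0
```

>>> servo_tool(
  moves=[
    [0, 0, 0, 0, 0.9],
    [0, 0, 0, 0, 0.9],
    [0, 0, 0, 0, 0.9],
    [0, 0, 0, 0, 0.9],
    [0, 0, 0, 0, 0.9],
    [0, 0, 0, 0, 0.9],
  ],
)

```text
time: 23.27
tool_pos: [0.4865, -0.4355, 0.1527]
ee_rot: [3.139, -0.002, -0.154]
wrist_force: [-0.7, -0.1, 4.9]
width: 0.0266
finger_force: 30.0
```

>>> servo_tool(
  moves=[
    [0, 0, -0.08, 0, 0.9],
    [0, 0, -0.16, 0, 0.9],
    [0, 0, -0.16, 0, 0.9],
    [0, 0, -0.16, 0, 0.9],
  ],
)

```text
time: 23.6
tool_pos: [0.4858, -0.4348, 0.1532]
ee_rot: [-3.141, 0.001, -0.154]
wrist_force: [1.3, -3.4, -4.8]
width: 0.0264
finger_force: 30.0
```

>>> servo_tool(
  moves=[
    [0, 0, -0.06, 0, 0.9],
    [0, 0, -0.12, 0, 0.9],
    [0, 0, -0.12, 0, 0.9],
    [0, 0, -0.12, 0, 0.9],
  ],
)

```text
time: 23.93
tool_pos: [0.4852, -0.4341, 0.1565]
ee_rot: [-3.14, 0.003, -0.154]
wrist_force: [-2.7, -2.2, -8.1]
width: 0.0263
finger_force: 30.0
```

>>> servo_tool(
  moves=[
    [0, 0, -0.03, 1.1, 0.9],
    [0, 0, -0.03, 2.2, 0.9],
    [0, 0, -0.03, 3.3, 0.9],
    [0, 0, -0.03, 4.4, 0.9],
    [0, 0, -0.03, 5.5, 0.9],
    [0, 0, -0.03, 6.6, 0.9],
    [0, 0, -0.03, 7.7, 0.9],
    [0, 0, -0.03, 8.8, 0.9],
    [0, 0, -0.03, 9.9, 0.9],
    [0, 0, -0.03, 10.9, 0.9],
  ],
)

```text
time: 24.77
tool_pos: [0.4847, -0.4346, 0.1576]
ee_rot: [3.139, 0.002, -1.301]
wrist_force: [-4.1, -3.0, -8.9]
width: 0.0262
finger_force: 30.0
```

>>> servo_tool(
  moves=[
    [0, 0, 0, 0.9, 0.9],
    [0, 0, 0, 1.7, 0.9],
    [0, 0, 0, 1.7, 0.9],
    [0, 0, 0, 1.7, 0.9],
  ],
)

```text
time: 25.1
tool_pos: [0.4846, -0.4346, 0.1576]
ee_rot: [3.138, 0.001, -1.472]
wrist_force: [-3.7, -4.8, -8.2]
width: 0.0265
finger_force: 30.0
```

Run:
```python
from bench import robot
o=robot.get_obs();print(o["tool_pos"],o["ee_rot"],o["wrist_force"],o["wrist_torque"])
```

```text
[ 0.48460692 -0.43458278  0.15759657] [ 3.13819346e+00  1.36473329e-03 -1.47168016e+00] [-3.69031391 -4.81105273 -8.18635215] [-0.67571276  0.83288978  0.00088827]
```

>>> servo_tool(
  moves=[
    [0, 0, 0.1, 0, 0.9],
    [0, 0, 0.2, 0, 0.9],
    [0, 0, 0.3, 0, 0.9],
    [0, 0, 0.4, 0, 0.9],
    [0, 0, 0.5, 0, 0.9],
    [0, 0, 0.56, 0, 0.9],
    [0, 0, 0.56, 0, 0.9],
    [0, 0, 0.56, 0, 0.9],
  ],
)

```text
time: 25.77
tool_pos: [0.4848, -0.4349, 0.1447]
ee_rot: [3.139, -0.0, -1.471]
wrist_force: [-4.3, -3.2, -6.2]
width: 0.0265
finger_force: 30.0
```

>>> servo_tool(
  moves=[
    [0, 0, 0.05, 0, 0.9],
    [0, 0, 0.1, 0, 0.9],
    [0, 0, 0.1, 0, 0.9],
    [0, 0, 0.1, 0, 0.9],
  ],
)

```text
time: 26.1
tool_pos: [0.4851, -0.4352, 0.1439]
ee_rot: [3.14, -0.002, -1.471]
wrist_force: [-4.6, -3.6, -1.3]
width: 0.0264
finger_force: 30.0
```

>>> servo_tool(
  moves=[
    [0, 0, 0, 0, 0.6],
    [0, 0, 0, 0, 0.5],
    [0, 0, 0, 0, 0.5],
    [0, 0, 0, 0, 0.5],
    [0, 0, -1, 0, 0.5],
    [0, 0, -2, 0, 0.5],
    [-0.7, -0.7, -2.5, 0, 0.5],
    [-1.5, -1.5, -2.5, 0, 0.5],
    [-2.4, -2.6, -2.5, 0, 0.5],
    [-2.4, -2.6, -2.5, 0, 0.5],
  ],
)

```text
time: 26.93
tool_pos: [0.5494, -0.3635, 0.2057]
ee_rot: [-3.137, 0.002, -1.466]
wrist_force: [0.2, -0.0, -0.5]
width: 0.0468
finger_force: 0.0
```

Run:
```python
from h import *
from bench import robot
o=robot.get_obs();print(o["tool_pos"],o["ee_rot"],o["time"])
s=robot.snapshot("wrist");c=cam(s,o);pickle.dump((s,c),open("w8.pkl","wb"))
q=robot.snapshot("scene");cq=cam(q);pickle.dump(q,open("s8.pkl","wb"))
u=proj(s,c,(.4866,-.4352,.171))[0];v=proj(q,cq,(.4866,-.4352,.165))[0];print(u,v)
x,y=int(v[0])-25,int(v[1])-25;print(x,y)
A=cv2.resize(q["image"][y:y+60,x:x+50],None,fx=8,fy=8,interpolation=cv2.INTER_CUBIC)
x,y=int(u[0])-50,max(0,int(u[1])-60);print(x,y)
B=cv2.resize(s["image"][y:y+120,x:x+100],None,fx=4,fy=4,interpolation=cv2.INTER_CUBIC)
cv2.imwrite("pics/v8.png",np.hstack([A,B]))
conv([(.5505,-.371,.207,-1.47),(.5505,-.371,.141,-1.47)])
```

```text
[ 0.54942887 -0.36349607  0.20566009] [-3.13665686e+00  1.86753607e-03 -1.46568375e+00] 26.9333
[456.3593884  148.24496043] [332.04282251 318.47382995]
307 293
406 88
[0.17, -0.16, -0.09] 0.0
[0.17, -0.16, 2.55] 0.0
```

View pics/v8.png

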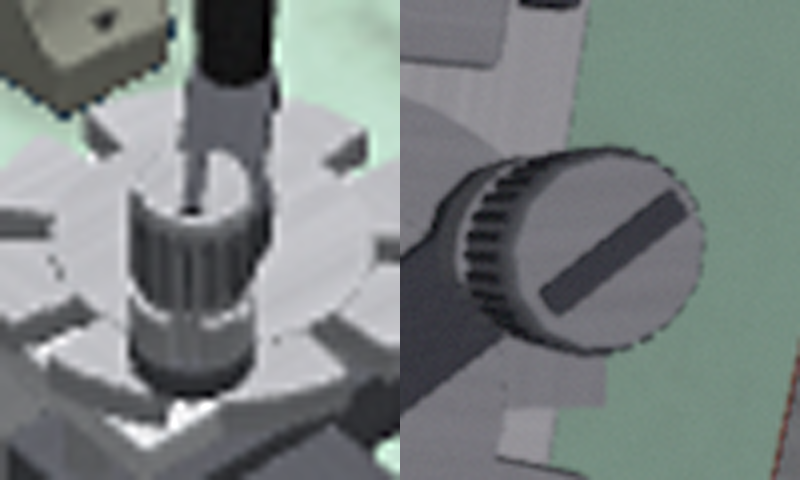

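Run:
```python
from h import *
s,c=pickle.load(open("w8.pkl","rb"));q=pickle.load(open("s8.pkl","rb"));cq=cam(q)
t=pickle.load(open("t2.pkl","rb"));from bench import robot
f=lambda x,y:(406+(x-400)/4-.4,88+y/4-.4);g=lambda x,y:(307+x/8-.44,293+y/8-.44)
for y in(183,187,191):print(tri([(s,c,f(608,250)),(q,cq,g(195,y))]))
a,b=onz(s,c,f(543,300),.173),onz(s,c,f(684,203),.173);d=b-a;print("rib deg",np.degrees(np.arctan2(d[1],d[0])),np.linalg.norm(d))
for z in(.1705,.1725,.1795):
  m=onz(s,c,f(608,250),z);print(z,m,np.hypot(*(m-[.518,-.4029,0])[:2]))
  k=np.linspace(0,2*np.pi,60);e=proj(s,c,np.c_[m[0]+.0135*np.cos(k),m[1]+.0135*np.sin(k),0*k+z]);print(np.ptp(e,0)*4)
```

```text
(array([ 0.48558533, -0.43397063,  0.1714124 ]), [0.00046784274963647144, 0.00046784274963645615])
(array([ 0.48537088, -0.43407318,  0.17051015]), [0.0003507937936181665, 0.00035079379361837595])
(array([ 0.48515629, -0.43417582,  0.16960745]), [0.00023367587554712571, 0.0002336758755469436])
rib deg -138.55079131811326 0.021333094905018238
0.1705 [ 0.48561082 -0.43433604  0.1705    ] 0.045136278741874515
[205.17196739 209.31273631]
0.1725 [ 0.48626631 -0.43430286  0.1725    ] 0.04464489928785713
[207.09872559 211.28012397]
0.1795 [ 0.48856052 -0.43418674  0.1795    ] 0.04295978824554231
[214.13704703 218.46721369]
```

Collar top measures 0.1705 m and its rib lies along the arm: pin fully down, locked. Draw clear and hand in.

>>> servo_tool(
  moves=[
    [0, 0, -1, 0, 0.5],
    [0, 0, -2, 0, 0.5],
    [0, 0, -2, 0, 0.5],
    [0, 0, -2, 0, 0.5],
    [0, 0, -2, 0, 0.5],
    [0, 0, -2, 0, 0.5],
  ],
)

```text
time: 27.53
tool_pos: [0.5441, -0.3687, 0.2526]
ee_rot: [3.139, 0.002, -1.474]
wrist_force: [-0.2, 0.3, -0.8]
width: 0.0465
finger_force: 0.0
```

```bash
python3 -c "
from bench import robot
print(robot.close_job())"
```

```text
the job is handed in; nothing more can be done
None
```

The job is handed in: I wound the crank 13 slots (26 mm), which put the rest an estimated 0.4–0.8 mm below the pointer (nearest slot), then locked the collar with its pin fully down by height measurement, though I did not test the lock by nudging the crank; the die block was last seen in place on the rest.

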